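Load both rollers into the start notches of the demonstration ramp

TASK

Get the classroom race ramp ready: with a fingertip push the copper pipe and the wooden roller, one after the other or together, up their own lanes and into the blue notch at the top, so that each sits in the notch by the red end stop and cannot roll back down. Only push or roll them along the lanes, do not pick them up or fling them, and leave the bottle, the bowl and the spare grey pipe where they stand.

Things in the scene. Friction and masses are not known exactly. Their poses are not given: they have to be found in the camera images.
- track: Fixed ramp track, white bed 290 x 152 mm, tilted 8 degrees, on black feet. Origin on the bed's top surface at its middle, 55 mm above the table; x points uphill along the lanes, y across, z square to the bed. Two lanes, centres at y = +38 and -38 mm, each 66 mm wide between aluminium walls 12 mm high. A roller let go anywhere short of the notch rolls back.
- foot (a point): Inner face of the foot lip at the low end, at bed height, midway across the track (x = -139 mm on it). The lip is 3 mm thick, 15 mm high; nothing lies beyond it, so a finger can come down behind a roller. A roller resting on the lip has its centre at x = -116 mm; the bed there is 35 mm above the table.
- edge (a point): Upper edge of the step where the white bed ends and the blue notch floor, 3 mm lower, begins, midway across the track (x = 102 mm on it). A roller pushed past it drops into the notch.
- notch_a (a point): Where a roller's centre must come in the lane at y = +38 mm: over the blue notch floor, between the step and the red end stop (x = 115.5 mm, z = 22 mm on the track). The notch has 3 mm of play (centre at x = 114 to 117 mm) and keeps the roller when it is let go. The stop's face is at x = 142 mm; it is 40 mm high above the bed.
- notch_b (a point): The same for the lane at y = -38 mm.
- copper_roller: Loose copper pipe offcut, 60 mm long, 50 mm in diameter, about 0.17 kg, lying across its lane so that it rolls along it; friction 0.4 to 0.6 (best pushed at or below mid-height: higher up it binds). Origin at its centre; y is the axis it rolls about, x and z turn as it rolls. It starts at the low end of a lane (which one varies), resting against the foot lip.
- wood_roller: Loose pale solid wooden roller, 60 mm long, 50 mm in diameter, about 0.09 kg, lying across its lane so that it rolls along it; friction 0.4 to 0.6 (best pushed at or below mid-height: higher up it binds). Origin at its centre; y is the axis it rolls about, x and z turn as it rolls. It starts at the low end of a lane (which one varies), resting against the foot lip.
- bottle: Small amber glass bottle with a brass cap, 48 mm in diameter, 130 mm tall, standing loose beside the ramp's side farther from the robot. Origin at the centre of its underside. Leave it alone.
- spare_pipe: Spare grey aluminium pipe offcut standing on end beside the ramp, 44 mm in diameter, 60 mm tall. Origin at the centre of its underside. Leave it alone.
- bowl: Blue ceramic bowl, 100 mm across, 55 mm tall, standing beyond the ramp's high end. Origin at the centre of its underside. Leave it alone.
There are look-alikes about, which are no part of the job. Leave any green or yellow look-alike of the wood_roller alone.

How it is judged:
At the end, for the whole second after the job is handed in: Both rollers lie at rest in the notches, each in its own lane (one in each): centre 109 to 121 mm uphill of the track's origin, 19 to 24.5 mm above the level of the white bed, axis within 0.12 rad of straight across, speed under 0.02 m/s; bottle, bowl and spare pipe within 30 mm of where they stood (x of copper_roller in the frame of track between 0.109 and 0.121 m and z of copper_roller in the frame of track between 0.019 and 0.0245 m and angle between the y axis of each of copper_roller, wood_roller and the y axis of track, either way round below 0.12 rad and linear speed of each of copper_roller, wood_roller below 0.02 m/s and x of wood_roller in the frame of track between 0.109 and 0.121 m and z of wood_roller in the frame of track between 0.019 and 0.0245 m and ((y of copper_roller in the frame of track above 0.03 m and y of wood_roller in the frame of track below -0.03 m) or (y of wood_roller in the frame of track above 0.03 m and y of copper_roller in the frame of track below -0.03 m)) and distance of each of bottle, spare_pipe, bowl from where it was at the start of the episode below 0.03 m); the robot touches nothing.
It fails at once if a roller is lifted off the track (its centre more than 42 mm above the bed) (z of any of copper_roller, wood_roller in the frame of track above 0.042 m).
It fails at once if a roller is flung (faster than 0.8 m/s) (linear speed of any of copper_roller, wood_roller above 0.8 m/s).
It fails at once if the bottle, bowl or spare pipe is moved more than 30 mm (distance of any of bottle, spare_pipe, bowl from where it was at the start of the episode above 0.03 m).
It fails at once if the bottle, bowl or spare pipe is tipped over (angle between any of bottle, spare_pipe, bowl's own z axis and vertical above 0.5 rad).
It also fails if it takes over 58 s, if anything falls off the work surface, if the arm or the gripper's body presses on something with over 40 N, if the wrist force passes 120 N, or if a joint passes its speed limit or range.

ROBOT

A 6-joint arm with a two-finger parallel gripper is mounted at the origin on the work surface. World frame = base frame: x ahead of the robot, y to its left, z up, the work surface at z = 0. Lengths are in m, angles in rad, forces in N, time in s.
With the tool pointing down it reaches from about 0.4 to 0.825 m from the base axis. Payload 7 kg.
Tool frame: the origin (TCP) lies at the very end of the fingers, on their centre line; the grasp point (between the pads) lies 19 mm behind it; x points along the fingers, y is the direction in which the jaws open and shut, and the axes are right-handed (so a half turn about x gives the same grasp; the last joint's range is limited). The gripper opens to 88 mm and grips with 3 to 60 N. Pads are 19 mm wide; open, the fingers measure 130 mm over their backs; the gripper's body (78 mm by 193 mm) begins 47 mm behind the grasp point.
Start: joints at [0.288, 0.359, 0.012, 0, -1.224, -0.288], TCP at [0.675, -0, 0.227] pointing down, gripper open.
Joint ranges: [-3.07, 3.07], [-1.43, 2.12], [-1.02, 1.25], [-3.03, 1.67], [-3.05, -0], [-3.03, 3.03]. Speed limits (rad/s): [2.39, 2.39, 3.01, 3.14, 3.14, 3.14].

INTERFACE

Orientations are given as [roll, pitch, yaw] about the fixed x, y, z axes, in that order (R = Rz(yaw) Ry(pitch) Rx(roll)).
In Python, from station import arm gives the robot as it stands.
- The arm moves only by the shell command python3 -m inch 'ROWS' [OPENING] [FORCE]. ROWS is text: rows parted by semicolons, each of 6 numbers parted by spaces: the shift along the world's x, y, z in units of 30 mm (1.0 is 30 mm), then the turn, a rotation vector about the world's x, y, z in units of 5 degrees (1.0 is 5 degrees). In form: dx dy dz wx wy wz; .... A call has 1 to 12 rows; each row shifts and turns the commanded pose from where the row before left it; what a row does not reach is not made up. A row lasts 1/8 s, in which the tool goes at most 62.5 mm and 10.7 degrees, less where a joint would pass 70% of its speed; a pose out of reach is approached as far as the arm can. A call is refused whole if a number of a shift passes 1 or a number of a turn 1, either way. A call with a gripper value outside its range is refused whole. OPENING is the opening, from 0 (shut) to 1 (fully open), set as the call begins (- or left out, the last holds). The fingers move at their own pace and stop on an object; FORCE is the grip in N (left out, the last holds). Time passes only in rows, so rows that do not move let the fingers close. It gives the time, the measured TCP pose, the force and the opening at its end, in the units of the state.
- arm.get_state(): the state, without advancing time (a new reading comes with each control period).
- arm.grab_frame(name): name is "scene" or "side" or "wrist"; returns a dict with "frame" (384x512x3 uint8, red, green, blue), "range_z" (384x512 float32, m along the optical axis (not along the pixel's ray), 0 where there is no reading), "mtx" (3x3 intrinsics, pixels), "pose" (4x4, takes a point from camera to world coordinates). Camera axes: x right, y up, looking along -z (the intrinsics and any distortion apply to the point x, -y, -z); pixel columns grow to the right and rows downward; lengths in m; the calibration is good to about 2 mm. A picture is of the moment at which its call begins.
- arm.job_done(): hands the job in, once; it reports no verdict.
Trained networks look in a picture, given as the dict that the camera call returned (one of the last four; its "shot" number tells which), for a name from the list of things; names that differ only in an ending like _2 or _b are one class to them, and where a whole thing is asked for, a point or a joint stands for the part that bears it (a point fixed in the world has none). Each returns a list of dicts, best first, with "confidence" (0 to 1); they miss things now and then, are a little off and sometimes report something else, mostly with a low value. They report only what shows in the picture. A call takes as long as a camera call. They do not tell look-alikes from the thing itself.
- arm.search_frame(picture, target): "extent" ([centre column, centre row, width, height] as shares, 0 to 1, of the picture: columns of its width, rows of its height, round what is visible of it).
- arm.masks_of(picture, target): "mask" (384x512 bool, what is visible of it) and "extent" ([centre column, centre row, width, height] as shares, 0 to 1, of the picture: columns of its width, rows of its height, round what is visible of it).
- arm.place_of(picture, target): "position" ([column, row] as shares, 0 to 1, of the picture: columns of its width, rows of its height: a listed point, or the origin of a listed thing).
The state is a dict: "t": time; "q": joint angles; "qd": joint speeds; "joint_efforts": joint torques, N m; "eef_pos": TCP position; "ee_rot": TCP orientation; "force": force on the tool from outside, world axes, zero at the start; "moment": the same for the moment, N m; "width": finger opening in m.
Only numpy, scipy, OpenCV 4.12 (cv2) and the standard library are available. Lean on these libraries where they do the work, as an engineer would, in place of code of your own. Each camera call takes 0.05 s, during which the arm holds its last target. There are 200 camera calls.

## Working session

There is one attempt and no reset: what is moved stays moved. The work goes in short steps, Python scripts to look and compute and a shell command to move; the robot and the scene stay as the last step left them, time stands still between calls to the robot, and variables do not carry over. Pictures are saved under pics/ and viewed, about 8 in all and at most 12, crops included, and the job is handed in when it is done.

```bash
mkdir -p pics; cat > h.py <<'E'
import numpy as np, cv2
from station import arm
def world(p,u,v,d=None):
    if d is None:
        z=p["range_z"]; d=z[int(round(v)),int(round(u))]
    K=p["mtx"]; c=np.array([(u-K[0,2])/K[0,0]*d,-(v-K[1,2])/K[1,1]*d,-d,1])
    return (p["pose"]@c)[:3]
def cloud(p):
    z=p["range_z"]; v,u=np.mgrid[:384,:512]; K=p["mtx"]
    c=np.stack([(u-K[0,2])/K[0,0]*z,-(v-K[1,2])/K[1,1]*z,-z,np.ones_like(z)],-1)
    return (c@p["pose"].T)[...,:3]
def proj(p,w):
    c=np.linalg.inv(p["pose"])@np.append(w,1); K=p["mtx"]
    return K[0,0]*c[0]/-c[2]+K[0,2], K[1,1]*-c[1]/-c[2]+K[1,2]
E
python3 - <<'E'
from h import *
print(arm.get_state())
ims=[]
for n in("scene","side"):
    p=arm.grab_frame(n); ims.append(p["frame"]); print(n,p["pose"].round(3).tolist(),p["mtx"].round(1).tolist())
    for t in ("foot","edge","notch_a","notch_b","copper_roller","wood_roller","bottle","bowl","spare_pipe"):
        for r in arm.place_of(p,t)[:3]:
            u,v=r["position"][0]*512,r["position"][1]*384
            print(t,round(r["confidence"],2),round(u),round(v),world(p,min(u,511),min(v,383)).round(3))
cv2.imwrite("pics/a.png",cv2.resize(np.vstack(ims),(800,1200))[:600,:,::-1]); cv2.imwrite("pics/b.png",cv2.resize(ims[1],(800,600))[:,:,::-1])
E
```

```text
{'t': 0.0, 'q': array([ 2.88106351e-01,  3.59382422e-01,  1.10174675e-02, -3.61585178e-04,
       -1.22410050e+00, -2.88101704e-01]), 'qd': array([-6.67824204e-04,  4.27053672e-05, -5.80522979e-04, -7.18091032e-04,
       -2.09429201e-04,  9.43329942e-05]), 'joint_efforts': array([-8.00930356e-04, -5.82726967e+01,  2.93058443e+01,  6.99745238e+00,
        6.93249181e-03, -2.06530804e-04]), 'eef_pos': array([ 6.74485533e-01, -2.61155994e-05,  2.25605506e-01]), 'ee_rot': array([ 1.65802821,  1.56909293, -3.05447927]), 'force': array([ 0.07601375, -0.22576627, -0.23344428]), 'moment': array([-0.07961628, -0.02374575,  0.03862178]), 'width': 0.08783421592100114}
scene [[0.3, -0.653, 0.695, 1.213], [0.954, 0.198, -0.225, -0.147], [0.009, 0.731, 0.683, 0.713], [0.0, 0.0, 0.0, 1.0]] [[403.4, 0.0, 248.6], [0.0, 403.4, 191.6], [0.0, 0.0, 1.0]]
foot 0.59 187 230 [ 0.6   -0.092  0.033]
edge 0.83 268 174 [0.763 0.031 0.3  ]
notch_a 0.72 266 158 [0.765 0.026 0.335]
notch_a 0.61 282 172 [0.515 0.165 0.07 ]
notch_b 0.72 266 158 [0.765 0.026 0.335]
notch_b 0.61 282 172 [0.515 0.165 0.07 ]
copper_rol
[... 385 characters left out ...]
1, 0.66, 0.653], [0.0, 0.0, 0.0, 1.0]] [[369.8, 0.0, 256.6], [0.0, 369.8, 191.4], [0.0, 0.0, 1.0]]
foot 0.88 262 252 [ 0.593 -0.093  0.033]
edge 0.62 224 174 [0.507 0.132 0.07 ]
notch_a 0.73 210 168 [0.47  0.158 0.07 ]
notch_a 0.69 235 161 [0.535 0.184 0.072]
notch_b 0.73 210 168 [0.47  0.158 0.07 ]
notch_b 0.69 235 161 [0.535 0.184 0.072]
copper_roller 0.7 277 228 [ 0.625 -0.073  0.085]
wood_roller 0.83 325 292 [ 0.708 -0.203  0.045]
wood_roller 0.79 232 322 [ 0.532 -0.26   0.047]
wood_roller 0.75 187 298 [ 0.447 -0.208  0.045]
bottle 0.66 274 182 [0.638 0.168 0.009]
bowl 0.78 211 163 [0.475 0.161 0.085]
spare_pipe 0.81 310 214 [0.712 0.012 0.039]
spare_pipe 0.16 272 181 [0.632 0.168 0.013]
```

View pics/a.png

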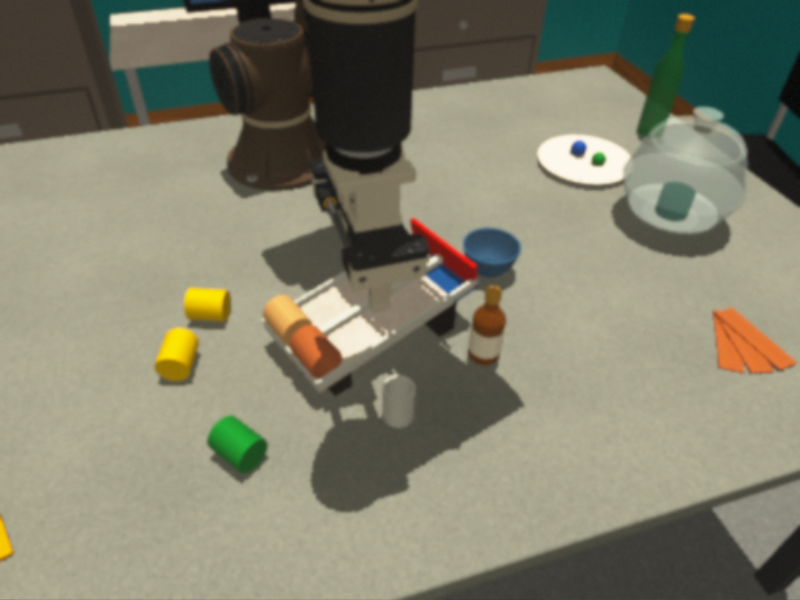

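View pics/b.png

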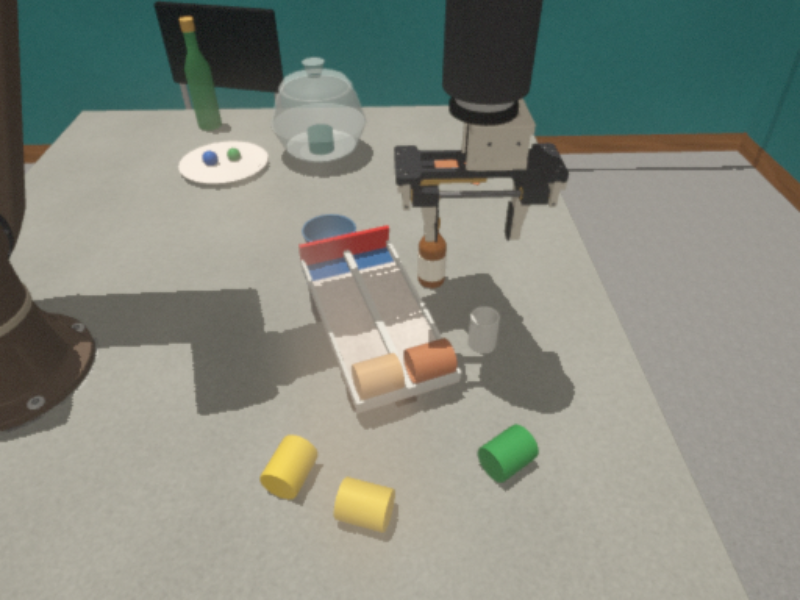

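Scene view (800×600 picture): the pale wood roller is at (288,315) and the copper pipe at (315,350), both at the ramp's low end. The yellow pieces (207,305) and (177,354) and the green one (238,444) lie on the table and are look-alikes. The side view agrees: wood (378,375), copper (430,360), spare pipe (484,330), bottle (432,262). Next I'll fit the track pose and enlarge the rollers to confirm them.

```bash
cat > fit.py <<'E'
from h import *
from scipy.optimize import least_squares
from scipy.spatial.transform import Rotation as Ro
M={"foot":[(-.139,0,0)],"edge":[(.102,0,0)],"notch_a":[(.1155,.038,.022),(.1155,-.038,.022)],"copper_roller":[(-.116,s*.038,.025) for s in(1,-1)],"wood_roller":[(-.116,s*.038,.025) for s in(1,-1)]}
def R(y): return Ro.from_euler("ZY",[y,-np.radians(8)]).as_matrix()
def T(q,w): return R(q[2])@np.array(w)+[q[0],q[1],.055]
def inv(q,w): return (np.asarray(w)-[q[0],q[1],.055])@R(q[2])
E
python3 - <<'E'
from fit import *
obs=[];P={}
for n in("side","scene"):
    p=P[n]=arm.grab_frame(n)
    for t in M:
        for r in arm.place_of(p,t):
            if r["confidence"]>.4: obs.append((n,t,np.array(r["position"])*[512,384]))
q0=np.array([.545,.037,np.radians(111.7)])
def res(q,full=False):
    o=[]
    for n,t,uv in obs:
        e=min((np.array(proj(P[n],T(q,m)))-uv for m in M[t]),key=np.linalg.norm)
        if full: print(n,t,uv.round(),e.round(1))
        o+=list(e)
    return np.array(o)
s=least_squares(lambda q:np.clip(res(q),-15,15),q0,loss="soft_l1",f_scale=2,x_scale=[.01,.01,.05],diff_step=1e-4);q=s.x
print(q,np.degrees(q[2]));res(q,True)
p=P["side"];C=inv(q,cloud(p))
m=(abs(C[...,0])<.09)&(abs(C[...,1])<.065)&(abs(abs(C[...,1])-.038)<.025)&(abs(C[...,2])<.012)
pts=C[m]; print("bed z",np.median(pts[:,2]),"slope",np.polyfit(pts[:,0],pts[:,2],1),np.polyfit(pts[:,1],pts[:,2],1))
# refine by masks of rollers: y extents / tops
for t in("copper_roller","wood_roller"):
  for n in P:
    for r in arm.masks_of(P[n],t)[:4]:
      c=inv(q,cloud(P[n]))[r["mask"]]
      if len(c) and abs(np.median(c[:,1]))<.08 and np.median(c[:,0])>-.16: print(t,n,r["confidence"],np.percentile(c,[3,50,97],axis=0).round(4).tolist())
for t in("bottle","spare_pipe","bowl"):
  for r in arm.masks_of(p,t)[:1]:
    c=inv(q,cloud(p))[r["mask"]]; print(t,r["confidence"],np.percentile(c,[5,50,95],axis=0).round(3).tolist())
np.save("q.npy",q)
im=p["frame"].copy()
im=cv2.resize(im,None,fx=4,fy=4)
for x,y,z in [(-.139,0,0),(.102,0,0),(.102,.071,0),(.102,-.071,0),(-.116,.038,.025),(-.116,-.038,.025),(.145,.076,0),(-.145,.076,0),(.145,-.076,0),(-.145,-.076,0),(.1155,.038,.022)]:
    u,v=proj(p,T(q,(x,y,z))); cv2.circle(im,(int(u*4+2),int(v*4+2)),4,(255,0,255),-1)
cv2.imwrite("pics/c.png",im[540:1100,680:1400,::-1])
print(arm.get_state()["ee_rot"])
E
```

```text
[0.54259911 0.04052413 1.90134964] 108.93930962560226
side foot [258. 252.] [ 0.9 -1.5]
side edge [222. 173.] [2.7 0.4]
side notch_a [208. 165.] [0.1 2.1]
side notch_a [237. 161.] [ 0.2 -1. ]
side copper_roller [276. 231.] [-3.6 -0.2]
side wood_roller [327. 291.] [-54.3 -60.3]
side wood_roller [185. 302.] [ 53.8 -61.9]
side wood_roller [232. 324.] [  7.  -84.2]
side wood_roller [241. 242.] [-2.4 -1.9]
scene foot [188. 229.] [-1.  -4.7]
scene foot [197. 224.] [-10.6   0.2]
scene edge [270. 174.] [-0.3 -0.5]
scene notch_a [282. 172.] [2.1 0.1]
scene notch_a [268. 158.] [-3.4 -1.5]
scene copper_roller [201. 222.] [0.6 0.2]
scene wood_roller [133. 196.] [51.5  6.4]
scene wood_roller [152. 284.] [ 49.7 -61.3]
scene wood_roller [184. 203.] [ 0.6 -0.3]
scene wood_roller [116. 226.] [ 68.5 -23.6]
bed z 0.0005927524158968843 slope [-0.00028605  0.00060451] [0.00146243 0.00060061]
copper_roller side 0.85 [[-0.1431, -0.0688, 0.0037], [-0.1278, -0.0359, 0.0429], [-0.097, -0.0123, 0.0514]]
copper_roller scene 0.56 [[-0.1446, -0.0729, 0.0034], [-0.1232, -0.0514, 0.0427], [-0.0988, -0.0161, 0.0513]]
wood_roller side 0.68 [[-0.144, 0.0066, 0.0193], [-0.131, 0.0376, 0.0449], [-0.1055, 0.0642, 0.0512]]
wood_roller scene 0.89 [[-0.1452, 0.0023, 0.0184], [-0.1269, 0.0242, 0.0448], [-0.0996, 0.0604, 0.0512]]
bottle 0.6 [[0.08, -0.159, -0.057], [0.09, -0.135, -0.012], [0.109, -0.121, 0.022]]
spare_pipe 0.56 [[-0.088, -0.175, -0.035], [-0.077, -0.153, -0.005], [-0.046, -0.136, 0.015]]
bowl 0.66 [[0.242, -0.044, -0.076], [0.278, -0.005, -0.053], [0.294, 0.04, -0.034]]
[ 2.26335189  1.57076757 -2.4490322 ]
```

View pics/c.png

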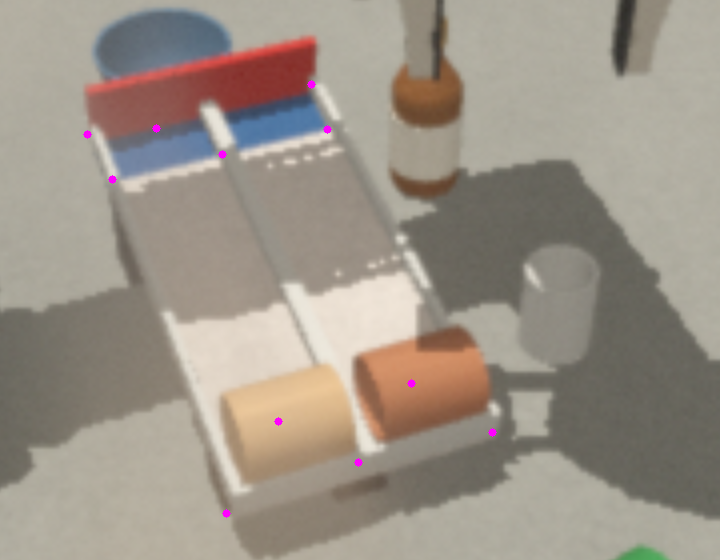

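Enlarged crop: pale wood roller at (278,420) in the near/left lane (y=+38), brown-red copper at (411,383) in the y=−38 lane. Neither is yellow or green, and both rest on the lip, so they fit the description. I'll refine the fit with depth from the walls and the stop, and compute the turn.

```bash
python3 - <<'E'
from fit import *
q=np.load("q.npy");p=arm.grab_frame("side");W=cloud(p)
for it in range(4):
    C=inv(q,W)
    x,y,z=C[...,0],C[...,1],C[...,2]
    m=(x>-.08)&(x<.13)&(abs(y)<.012)&(z>.008)&(z<.016)   # centre wall top
    k=np.polyfit(x[m],y[m],1); 
    s=(abs(x-.142)<.012)&(z>.012)&(z<.034)&(abs(y)<.065); ks=np.polyfit(y[s],x[s],1)
    f=p["frame"].astype(int); blue=(f[...,2]>f[...,0]+50)&(abs(z)<.015)&(abs(y)<.075)&(x>.08)&(x<.16)
    o=[];
    for sg in(1,-1):
        mm=(x>-.08)&(x<.13)&(abs(y-sg*.074)<.012)&(z>.008)&(z<.016); o.append((mm.sum(),np.percentile(y[mm],[5,50,95]).round(4)))
    print(m.sum(),k.round(4),"y5/95",np.percentile(y[m],[5,95]).round(4),"stop",s.sum(),ks.round(4),"bluex",np.percentile(x[blue],[2,50,98]).round(4),o)
    if it<3:
        d=k[1]; dx=ks[1]-.142; q=q.copy(); v=R(q[2])@[dx,d,0]; q[:2]+=v[:2]; q[2]+=np.arctan(k[0])
lip=(abs(x+.141)<.008)&(abs(y)<.07)&(abs(z-.015)<.003);print("lip",lip.sum(),np.percentile(x[lip],[5,50,95]))
np.save("q.npy",q);print(q,np.degrees(q[2]))
st=arm.get_state();Rc=Ro.from_euler("xyz",st["ee_rot"]).as_matrix();print("tool axes\n",Rc.round(3))
a=np.radians(7);X=R(q[2])@[np.sin(a),0,-np.cos(a)]
Y=R(q[2])@[0,1,0]; Y*=np.sign(Y@Rc[:,1]); Rt=np.stack([X,Y,np.cross(X,Y)],1)
rv=Ro.from_matrix(Rt@Rc.T).as_rotvec();print("turn units",np.degrees(rv)/5)
np.save("Rt.npy",Rt)
for w in[(-.170,0,.08),(-.170,0,.02),(-.12,0,.02),(.09,0,.02)]:print(w,T(q,w),(T(q,w)-st["eef_pos"])/.03)
print("uphill unit/30mm",R(q[2])[:,0])
E
```

```text
317 [ 0.0108 -0.0021] y5/95 [-0.0071  0.0029] stop 326 [-0.0123  0.1395] bluex [0.1056 0.1181 0.1311] [(np.int64(176), array([0.0686, 0.0713, 0.0739])), (np.int64(175), array([-0.0784, -0.0751, -0.0725]))]
314 [-0.0003 -0.0001] y5/95 [-0.005   0.0045] stop 318 [-0.0016  0.142 ] bluex [0.1077 0.1207 0.1331] [(np.int64(174), array([0.0706, 0.0731, 0.0755])), (np.int64(174), array([-0.0761, -0.0731, -0.071 ]))]
314 [-0. -0.] y5/95 [-0.0049  0.0046] stop 317 [-0.0018  0.142 ] bluex [0.1078 0.1207 0.1331] [(np.int64(174), array([0.0707, 0.0732, 0.0756])), (np.int64(174), array([-0.076 , -0.073 , -0.0709]))]
314 [-0. -0.] y5/95 [-0.0049  0.0046] stop 317 [-0.0018  0.142 ] bluex [0.1078 0.1207 0.1331] [(np.int64(174), array([0.0707, 0.0732, 0.0756])), (np.int64(174), array([-0.076 , -0.073 , -0.0709]))]
lip 143 [-0.14288137 -0.14082542 -0.13809994]
[0.54547523 0.03887446 1.91184405] 109.54059515011932
tool axes
 [[-0. -1. -0.]
 [-0. -0.  1.]
 [-1.  0. -0.]]
turn units [2.97100058 0.51150613 3.88544569]
(-0.17, 0, 0.08) [ 0.60550655 -0.1302678   0.11056202] [-2.31515627 -4.34171629 -3.86687365]
(-0.17, 0, 0.02) [ 0.60271355 -0.12239836  0.05114593] [-2.40825602 -4.07940151 -5.84740978]
(-0.12, 0, 0.02) [ 0.58615258 -0.07573669  0.05810459] [-2.96028864 -2.52401263 -5.61545461]
(0.09, 0, 0.02) [0.51659647 0.12024231 0.08733094] [-5.27882563  4.00862066 -4.64124291]
uphill unit/30mm [-0.33121957  0.93323333  0.1391731 ]
```

Fit is consistent: walls symmetric at ±73 mm, stop at 142 mm, lip at −141 mm. I'll set the opening to about 55 mm so one finger is centred on each roller, and move behind and above the lip.

```bash
python3 -m inch '-0.46 -0.87 0 0.594 0.102 0.777; -0.46 -0.87 0 0.594 0.102 0.777; -0.46 -0.87 0 0.594 0.102 0.777; -0.46 -0.87 0 0.594 0.102 0.777; -0.46 -0.87 0 0.594 0.102 0.777; 0 0 -0.95 0 0 0; 0 0 -0.95 0 0 0; 0 0 -0.95 0 0 0; 0 0 -0.95 0 0 0; 0 0 0 0 0 0; 0 0 0 0 0 0' 0.63
cat > chk.py <<'E'
from fit import *
q=np.load("q.npy");Rt=np.load("Rt.npy");s=arm.get_state()
Rc=Ro.from_euler("xyz",s["ee_rot"]).as_matrix()
print("t",round(s["t"],2),"track",inv(q,s["eef_pos"]).round(4),"turn left",(np.degrees(Ro.from_matrix(Rt@Rc.T).as_rotvec())/5).round(2),"F",(s["force"]@R(q[2])).round(2),"M",s["moment"].round(2),"w",round(s["width"],4))
E
python3 chk.py
python3 - <<'E'
from h import *
p=arm.grab_frame("side");cv2.imwrite("pics/d.png",cv2.resize(p["frame"][100:330,130:420],None,fx=2.6,fy=2.6)[:,:,::-1])
E
```

```text
t: 3.38
eef_pos: [0.6066, -0.1308, 0.1137]
ee_rot: [-0.004, 1.31, 1.908]
force: [-0.1, -0.7, 0.5]
width: 0.0557
t 3.38 track [-0.1704 -0.0009  0.0832] turn left [ 0.01  0.01 -0.  ] F [-0.56  0.34  0.58] M [-0.82 -0.3  -0.02] w 0.0557
```

View pics/d.png

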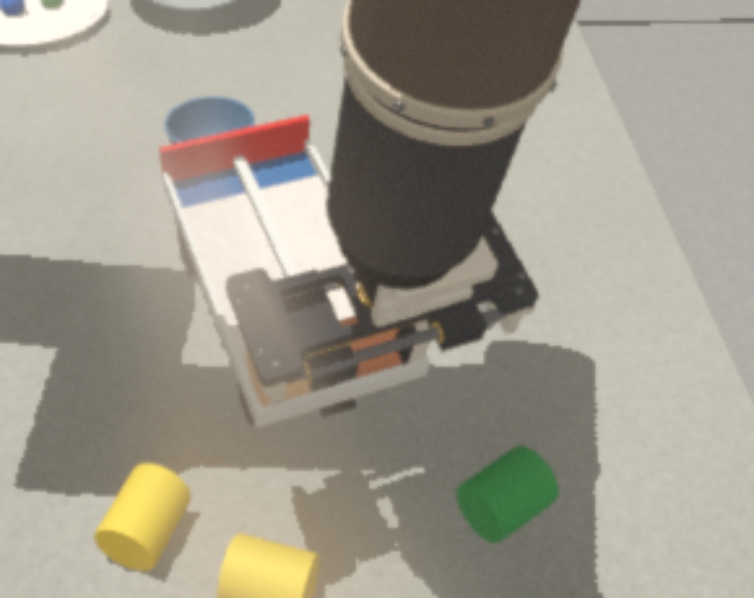

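The picture shows the tool squared to the track, above the low end, with nothing touched. Next I descend square to the bed behind the lip.

```bash
python3 -m inch '-0.03 0.07 -0.52 0 0 0; -0.03 0.07 -0.52 0 0 0; -0.03 0.07 -0.52 0 0 0; -0.03 0.06 -0.53 0 0 0; 0 0 0 0 0 0; 0 0 0 0 0 0'; python3 chk.py
python3 - <<'E'
from h import *
p=arm.grab_frame("scene");a=p["frame"][130:330,100:350]
cv2.imwrite("pics/e.png",cv2.resize(a,None,fx=3,fy=3)[:,:,::-1])
E
```

```text
t: 4.18
eef_pos: [0.6027, -0.1225, 0.05]
ee_rot: [-0.001, 1.309, 1.911]
force: [-0.3, -0.6, 0.7]
width: 0.0556
t 4.17 track [-1.703e-01  1.000e-04  1.890e-02] turn left [ 0.  0. -0.] F [-0.36  0.48  0.77] M [-0.83 -0.31  0.01] w 0.0556
```

View pics/e.png

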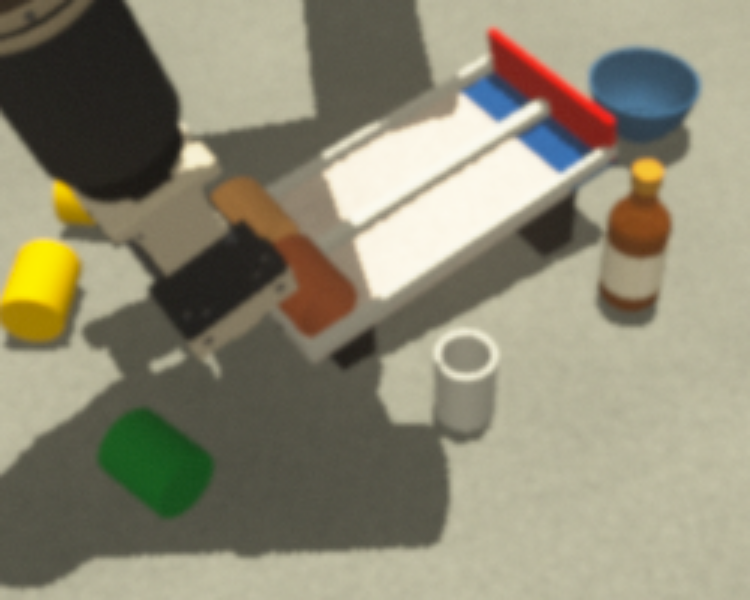

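Behind the lip, clear. Now the first gentle push (4 mm per row uphill).

```bash
python3 -m inch '0 0 0.05 0 0 0; -0.044 0.124 0.0186 0 0 0; -0.044 0.124 0.0186 0 0 0; -0.044 0.124 0.0186 0 0 0; -0.044 0.124 0.0186 0 0 0; -0.044 0.124 0.0186 0 0 0; -0.044 0.124 0.0186 0 0 0; -0.044 0.124 0.0186 0 0 0; -0.044 0.124 0.0186 0 0 0; -0.044 0.124 0.0186 0 0 0; -0.044 0.124 0.0186 0 0 0; -0.044 0.124 0.0186 0 0 0'; python3 chk.py
cat > rol.py <<'E'
from fit import *
q=np.load("q.npy")
for n in("side","scene"):
    p=arm.grab_frame(n);C=inv(q,cloud(p));x,y,z=C[...,0],C[...,1],C[...,2]
    for t in("copper_roller","wood_roller"):
        for r in arm.masks_of(p,t)[:4]:
            c=C[r["mask"]&(abs(y)<.075)&(abs(x)<.16)&(z>.005)&(z<.055)]
            if len(c)<40: continue
            # circle fit for centre x,z radius 25
            f=least_squares(lambda b:np.hypot(c[:,0]-b[0],c[:,2]-b[1])-.025,[np.median(c[:,0]),.022],loss="soft_l1",f_scale=.001)
            yy=np.percentile(c[:,1],[2,98]);print(n,t,round(r["confidence"],2),len(c),"x,z",f.x.round(4),"y",yy.round(3))
E
python3 rol.py
```

```text
t: 5.72
eef_pos: [0.5878, -0.0812, 0.0575]
ee_rot: [-0.001, 1.309, 1.911]
force: [0.2, -1.4, 1.8]
width: 0.0549
t 5.72 track [-0.1257  0.0003  0.0202] turn left [0. 0. 0.] F [-1.11  0.31  1.93] M [-1.4  -0.52 -0.01] w 0.0549
side copper_roller 0.74 1314 x,z [0.1154 0.0253] y [-0.069  0.074]
scene copper_roller 0.59 310 x,z [-0.0912  0.0268] y [-0.07 -0.04]
scene wood_roller 0.56 272 x,z [-0.0915  0.0267] y [-0.07  -0.041]
```

Copper centre is 34.5 mm ahead of the TCP, as the pad width predicts, and forces are low. I'll keep pushing.

```bash
R='' ; python3 -m inch '-0.044 0.124 0.0186 0 0 0; -0.044 0.124 0.0186 0 0 0; -0.044 0.124 0.0186 0 0 0; -0.044 0.124 0.0186 0 0 0; -0.044 0.124 0.0186 0 0 0; -0.044 0.124 0.0186 0 0 0; -0.044 0.124 0.0186 0 0 0; -0.044 0.124 0.0186 0 0 0; -0.044 0.124 0.0186 0 0 0; -0.044 0.124 0.0186 0 0 0; -0.044 0.124 0.0186 0 0 0; -0.044 0.124 0.0186 0 0 0'; python3 -m inch '-0.044 0.124 0.0186 0 0 0; -0.044 0.124 0.0186 0 0 0; -0.044 0.124 0.0186 0 0 0; -0.044 0.124 0.0186 0 0 0; -0.044 0.124 0.0186 0 0 0; -0.044 0.124 0.0186 0 0 0; -0.044 0.124 0.0186 0 0 0; -0.044 0.124 0.0186 0 0 0; -0.044 0.124 0.0186 0 0 0; -0.044 0.124 0.0186 0 0 0; -0.044 0.124 0.0186 0 0 0; -0.044 0.124 0.0186 0 0 0'; python3 chk.py; python3 rol.py
python3 - <<'E'
from h import *
ims=[cv2.resize(arm.grab_frame(n)["frame"][90:330,100:350],(400,384)) for n in("side","scene")]
cv2.imwrite("pics/f.png",np.hstack(ims)[:,:,::-1])
E
```

```text
t: 7.52
eef_pos: [0.5719, -0.0366, 0.0642]
ee_rot: [-0.0, 1.309, 1.911]
force: [0.4, -1.8, 0.8]
width: 0.0549
t: 9.02
eef_pos: [0.5561, 0.008, 0.0709]
ee_rot: [-0.0, 1.309, 1.911]
force: [0.3, -1.7, 0.7]
width: 0.0551
t 9.03 track [-0.0301  0.0003  0.0203] turn left [0. 0. 0.] F [-1.63  0.28  0.9 ] M [-1.37 -0.49 -0.07] w 0.0551
side copper_roller 0.57 1244 x,z [-0.0457  0.0221] y [-0.074  0.074]
side wood_roller 0.6 1220 x,z [-0.0417  0.0236] y [-0.074  0.074]
scene copper_roller 0.82 274 x,z [0.0043 0.0266] y [-0.07  -0.043]
```

View pics/f.png

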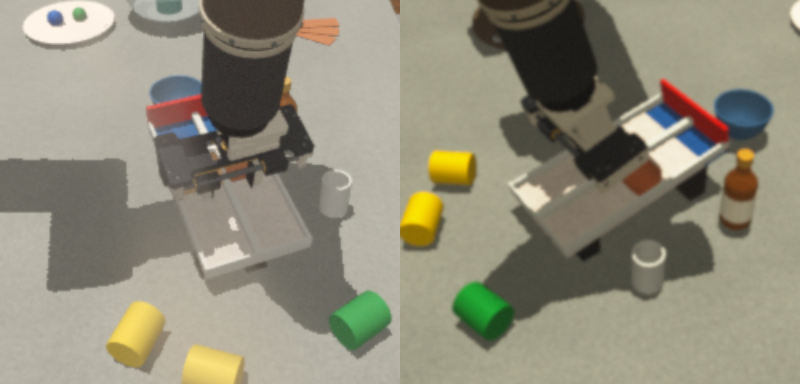

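Both rollers have left the low end, and the lanes behind the fingers are empty: copper shows at (645,178) ahead of the gripper. I'll go on to just short of the edge, then slow down.

```bash
python3 -m inch '-0.044 0.124 0.0186 0 0 0; -0.044 0.124 0.0186 0 0 0; -0.044 0.124 0.0186 0 0 0; -0.044 0.124 0.0186 0 0 0; -0.044 0.124 0.0186 0 0 0; -0.044 0.124 0.0186 0 0 0; -0.044 0.124 0.0186 0 0 0; -0.044 0.124 0.0186 0 0 0; -0.044 0.124 0.0186 0 0 0; -0.044 0.124 0.0186 0 0 0; -0.044 0.124 0.0186 0 0 0; -0.044 0.124 0.0186 0 0 0'; python3 -m inch '-0.044 0.124 0.0186 0 0 0; -0.044 0.124 0.0186 0 0 0; -0.044 0.124 0.0186 0 0 0; -0.044 0.124 0.0186 0 0 0; -0.044 0.124 0.0186 0 0 0; -0.044 0.124 0.0186 0 0 0; -0.044 0.124 0.0186 0 0 0; -0.044 0.124 0.0186 0 0 0; -0.044 0.124 0.0186 0 0 0; -0.044 0.124 0.0186 0 0 0;0 0 0 0 0 0'; python3 chk.py; python3 -m inch '-0.022 0.062 0.0093 0 0 0; -0.022 0.062 0.0093 0 0 0; -0.022 0.062 0.0093 0 0 0; -0.022 0.062 0.0093 0 0 0; -0.022 0.062 0.0093 0 0 0; -0.022 0.062 0.0093 0 0 0; -0.022 0.062 0.0093 0 0 0; -0.022 0.062 0.0093 0 0 0; 0 0 0 0 0 0; 0 0 0 0 0 0'; python3 chk.py; python3 rol.py
```

```text
t: 10.92
eef_pos: [0.5403, 0.0526, 0.0776]
ee_rot: [-0.0, 1.309, 1.911]
force: [0.2, -2.4, 1.1]
width: 0.0548
t: 12.3
eef_pos: [0.5268, 0.0901, 0.0831]
ee_rot: [0.001, 1.309, 1.913]
force: [-0.1, -0.2, 0.1]
width: 0.0553
t 12.3 track [0.0579 0.0005 0.0202] turn left [-0. -0. -0.] F [-0.14  0.12  0.1 ] M [-0.94 -0.31 -0.01] w 0.0553
t: 13.55
eef_pos: [0.5219, 0.1045, 0.0854]
ee_rot: [-0.0, 1.309, 1.911]
force: [0.6, 0.3, 0.2]
width: 0.055
t 13.55 track [0.0733 0.0003 0.0204] turn left [0. 0. 0.] F [ 0.14 -0.69  0.14] M [-0.85 -0.25  0.01] w 0.055
side copper_roller 0.7 80 x,z [0.114  0.0226] y [-0.028 -0.009]
side wood_roller 0.66 63 x,z [0.1143 0.0231] y [0.009 0.066]
scene copper_roller 0.62 250 x,z [0.1111 0.023 ] y [-0.073 -0.044]
scene wood_roller 0.49 1125 x,z [-0.039   0.0206] y [-0.075  0.074]
```

Pushing force is back to about zero, and both centres read about 114 mm. I'll back off downhill, then rise clear, and look.

```bash
python3 -m inch '0.088 -0.248 -0.037 0 0 0; 0.088 -0.248 -0.037 0 0 0; 0.088 -0.248 -0.037 0 0 0; 0.088 -0.248 -0.037 0 0 0; 0.088 -0.248 -0.037 0 0 0; 0.088 -0.248 -0.037 0 0 0; 0 0 0 0 0 0; 0 0 0 0 0 0'; python3 rol.py; python3 -m inch '0.1 -0.2 0.8 0 0 0; 0.1 -0.3 0.8 0 0 0; 0.1 -0.5 0.8 0 0 0; 0.1 -0.9 0.8 0 0 0; 0.1 -0.9 0.8 0 0 0; 0.1 -0.9 0.5 0 0 0; 0.1 -0.9 0 0 0 0; 0.1 -0.9 0 0 0 0; 0 -0.9 0 0 0 0; 0 0 0 0 0 0; 0 0 0 0 0 0'; python3 chk.py; python3 rol.py
python3 - <<'E'
from h import *
ims=[cv2.resize(arm.grab_frame(n)["frame"][90:240,150:350],(400,300)) for n in("side","scene")]
cv2.imwrite("pics/g.png",np.hstack(ims)[:,:,::-1])
E
```

```text
t: 14.85
eef_pos: [0.5377, 0.0599, 0.0787]
ee_rot: [-0.0, 1.309, 1.911]
force: [0.3, -0.3, -0.2]
width: 0.0553
side copper_roller 0.74 1049 x,z [-0.0666  0.0208] y [-0.074  0.074]
scene copper_roller 0.98 428 x,z [0.1113 0.0225] y [-0.071 -0.01 ]
scene wood_roller 0.59 231 x,z [0.1113 0.0221] y [0.006 0.063]
t: 16.52
eef_pos: [0.5616, -0.1318, 0.2136]
ee_rot: [-0.0, 1.309, 1.911]
force: [0.3, 0.9, 0.4]
width: 0.0551
t 16.52 track [-0.1426  0.0419  0.1802] turn left [-0. -0.  0.] F [ 0.8  -0.53  0.28] M [-0.8  -0.27 -0.06] w 0.0551
scene copper_roller 0.67 542 x,z [0.1116 0.0224] y [-0.069 -0.011]
scene wood_roller 0.93 468 x,z [0.1122 0.0218] y [0.006 0.064]
```

View pics/g.png

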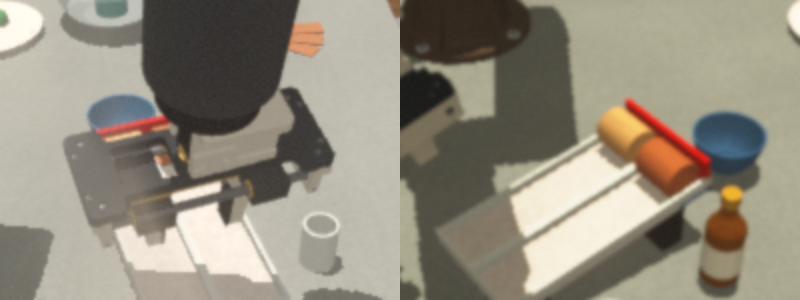

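Both rollers sit in the notch by the red stop (wood at (625,133), copper at (668,163)). They have stayed put for about 2 s with the arm clear, and the bottle, bowl and spare pipe are still standing.

```bash
python3 -c "
from station import arm
print(arm.job_done())"
```

```text
the job is handed in; nothing more can be done
None
```

I pushed the copper pipe and the wooden roller together, one finger behind each, up their own lanes and into the blue notch. I then backed off, raised the arm clear and handed the job in at about 17 s of the 58 s allowed.

- **Rollers:** In the last scene-camera check both centres were at about x = 112 mm and z = 22 mm, one in each lane. They held steady over the two scene readings after release, and the last picture shows both against the red stop. I did not measure their axis angle, but both looked straight across.
- **Disagreement:** 112 mm is about 2 mm short of the stated play of 114–117 mm. The side camera read 114 mm just before I let go, so the gap is within the 2 mm calibration. Both readings are inside the judged 109–121 mm.
- **Side camera:** The arm blocked its view in the last check, so the final position rests on the scene camera alone.
- **Other objects:** The bottle, bowl and spare pipe are still standing and appear unmoved in the pictures. I did not measure their positions again at the end. The sampled forces on the tool stayed below about 3 N.

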